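# Zero the kitchen scale with the empty basket on it

### The arm

A 6-joint arm with a two-finger parallel gripper is mounted at the origin on a cart in front of the work surface, level with it; the furniture and walls round the work are solid. World frame = base frame: x ahead of the robot, y to its left, z up, the work surface at z = 0. Lengths are in m, angles in rad, forces in N, time in s.
With the tool pointing down it reaches from about 0.35 to 0.875 m from the base axis. Payload 15.5 kg.
Tool frame: the origin (TCP) lies at the very end of the fingers, on their centre line; the grasp point (between the pads) lies 19 mm behind it; z points along the fingers, y is the line along which they close (so a half turn about z gives the same grasp; the last joint's range is limited). The gripper opens to 85 mm and grips with 20 to 120 N. Pads are 22 mm wide; open, the fingers measure 114 mm over their backs; the gripper's body (76 mm by 85 mm) begins 54 mm behind the grasp point. The pads swing forward as they close: fully open they stand 13 mm farther back than shut.
Start: joints at [1.085, 0.494, 1.345, -0, 1.302, -0.096], TCP at [0.238, 0.578, 0.231] pointing down, gripper open.
Joint ranges: [-2.91, 2.91], [-0.82, 2.16], [0.22, 2.67], [-1.22, 4.37], [0.12, 2.79], [-3.08, 3.08]. Speed limits (rad/s): [1.89, 1.89, 2.57, 3.01, 3.01, 3.01].

### API

Orientations are given as a unit quaternion [x, y, z, w].
In Python, from rig import sense, capture, camera_info, close_job gives the robot as it stands.
- The arm moves only by the tool send_rows, never from a script. Its argument "motion" is a list that holds one entry, the list of rows, each a list of 7 numbers: the closure, from -1 (fully open) to 1 (shut), then the shift along the tool's x, y, z in m, then the turn, a rotation vector about the tool's x, y, z in degrees. In form: [[[fingers, x, y, z, rx, ry, rz], ...]]. A call has 1 to 12 rows; each row is the pose to reach, as a shift and turn from the pose commanded when the call began, along the tool's axes at that moment; what a row does not reach only later rows make up. A row lasts 1/10 s, in which the tool goes at most 50 mm and 8.59 degrees, less where a joint would pass 70% of its speed; a pose out of reach is approached as far as the arm can. A call with a gripper value outside its range is refused whole. The fingers move at their own pace and stop on an object; the grip force is fixed at half the most. Time passes only in rows, so rows that repeat a pose let the fingers close. It gives the time, the measured TCP pose, the force, the opening and the grip force at its end, in the units of the state.
- sense(): the state, without advancing time (a new reading comes with each control period).
- capture(name): name is "scene" or "top" or "wrist"; returns the picture (384x512x3 uint8, red, green, blue); there is no depth.
- camera_info(name): a dict with "mtx" (3x3 intrinsics, pixels), "pose" (4x4, takes a point from camera to world coordinates); the wrist camera has in their place "tool_from_camera" (4x4, takes a point from camera to tool coordinates, whose origin is the TCP and whose axes are the flange's). Camera axes: x right, y up, looking along -z (the intrinsics and any distortion apply to the point x, -y, -z); pixel columns grow to the right and rows downward; lengths in m; the calibration is good to about 2 mm. The wrist camera is an equidistant fisheye: a pixel r from the principal point sees the ray r / f radians off the axis. A picture is of the moment at which its call begins: read the wrist's pose just before it. camera_info takes no time and is no camera call.
- close_job(): hands the job in; it is judged then, once.
The state is a dict: "time": time; "joints": joint angles; "joint_velocities": joint speeds; "tau": joint torques, N m; "eef_pos": TCP position; "tool_rot": TCP orientation; "wrist_force": force on the tool from outside, world axes, zero at the start; "wrist_torque": the same for the moment, N m; "grip_width": finger opening in m; "grasp_force": force on a finger pad.
Only numpy, scipy, OpenCV 4.12 (cv2) and the standard library are available. Lean on these libraries where they do the work, as an engineer would, in place of code of your own. Each camera call takes 0.05 s, during which the arm holds its last target. There are 200 camera calls.

### The job

Get the kitchen scale ready for weighing: stand the empty wicker basket upright in the middle of the scale's platform and let go of it, then turn the knob of the dial until the bold zero mark lies exactly at the pointer, and leave it so. Do not knock the honey jar or the spice jar beside the work out of its place.

Things in the scene. Friction and masses are not known exactly. Their poses are not given: they have to be found in the camera images.
- scale: Low grey spring scale, fixed to the table, 277 mm (x) by 145 mm (y), housing top 40 mm above the table. Origin: centre of its underside. Its own +x runs from the dial (66 mm in front of the origin, at x = -66 mm) to the square steel weighing platform (behind, at x = +74 mm); at yaw 0 the dial is on the robot's side.
- platform_top (a point): Centre of the top face of the square steel platform, 132 x 132 mm, flat, 5 mm thick, 63 mm above the table when empty. It is sprung (about 0.28 N per mm, 13 mm travel, damped) and sinks 5 to 10 mm under the basket; axes as the scale's.
- basket: Round wicker basket, open at the top, 119 to 128 mm across, 40 mm high, with upright walls about 17 mm thick (wall middle about 51 mm from the centre) and an inner floor 12 mm above its underside; 0.14 to 0.28 kg. Origin: centre of its underside. It starts upright on the table and may have any yaw. Pinch it by its wall, one finger inside and one outside.
- basket_center (a point): Centre of the wicker basket, 20 mm above its underside; z axis up when upright.
- dial (a joint): Angle (rad) of the white dial plate, 106 mm across, that turns with its black bar knob about a vertical axis; it grows clockwise as seen from above. It stays where it is left (friction about 0.06 N m); range -1.6 to 3.0. When it equals the pointer's value, the zero mark lies at the pointer.
- pointer (a joint): Angle (rad) of the pointer, in the same sense and about the same axis as the dial: 0 with the platform empty, about 0.9 to 1.8 with the basket on it, settled within about 1 s. Driven by the platform: do not turn it.
- knob_grip (a point): Point on the dial's vertical axis at which to grip the black bar knob, 79 mm above the table. The bar is 60 mm long, 16 mm thick and stands from 55 mm (the dial's face) to 89 mm above the table; its long side runs along the line from the axis to the zero mark. Its own -y axis points to the zero mark.
- zero_mark (a point): Outer end of the dial's zero mark, a bold black bar 5 x 16 mm at the rim (the other marks are thin and short), taken 56 mm from the dial's axis and 56 mm above the table. Turns with the dial.
- pointer_tip (a point): Inner tip of the pointer, a black block 9 mm wide standing just outside the dial's rim, taken 56 mm from the dial's axis and 56 mm above the table.
- honey_center (a point): Bystander: glass honey jar standing by itself at the back of the middle of the table with a green lid, 66 mm across, 84 mm high; its centre. Leave it.
- spice_center (a point): Bystander: small spice jar standing by itself at the right edge of the table with a green cap, 46 mm across, 106 mm high; its centre. Leave it.
There are look-alikes about, which are no part of the job. There is more than one size of the basket; the one meant has the size given above.

How it is judged:
By the outcome, as a careful person would: the job done as asked, in the order asked, and still so for the second after the job is handed in, with the robot touching nothing.
It also fails if it takes over 67 s, if anything falls off the work surface, if the arm or the gripper's body presses on something with over 40 N, if the wrist force passes 120 N, or if a joint passes its speed limit or range.

## Working session

There is one attempt and no reset: what is moved stays moved. The work goes in short steps, Python scripts to look and compute and a tool call to move; the robot and the scene stay as the last step left them, time stands still between calls to the robot, and variables do not carry over. Pictures are saved under pics/ and viewed, at most 12 in all, crops included, and the job is handed in when it is done.

Besides the shell and the picture viewer there is one more tool, called by a JSON object that holds its "fn" and its "kwargs". send_rows: Moves the arm, as the interface text tells. Its arguments: {"type":"object","properties":{"motion":{"type":"array","items":{"type":"array","items":{"type":"array","items":{"type":"number"}}}}},"required":["motion"]}

```bash
mkdir -p pics
python3 - <<'E'
from rig import *
import cv2,numpy as np
s=sense();print({k:np.round(v,3).tolist() for k,v in s.items()})
for n in("scene","top"):
    im=capture(n);cv2.imwrite(f"pics/{n}0.png",im[:,:,::-1])
    c=camera_info(n);print(n,{k:np.round(v,4).tolist() if not isinstance(v,str) else v for k,v in c.items()})
print(camera_info("wrist"))
a=cv2.imread("pics/top0.png");cv2.imwrite("pics/top0b.png",cv2.resize(a,(800,600),interpolation=cv2.INTER_CUBIC))
a=cv2.imread("pics/scene0.png");cv2.imwrite("pics/scene0b.png",cv2.resize(a,(800,600),interpolation=cv2.INTER_CUBIC))
E
```

```text
{'time': 0.0, 'joints': [1.084, 0.494, 1.346, 0.0, 1.302, -0.095], 'joint_velocities': [0.0, 0.003, 0.0, 0.0, 0.0, -0.0], 'tau': [-0.001, -88.215, -38.386, -0.0, 0.01, 0.0], 'eef_pos': [0.238, 0.578, 0.231], 'tool_rot': [0.194, 0.981, -0.001, -0.0], 'wrist_force': [-0.65, -0.855, 0.005], 'wrist_torque': [-0.021, 0.04, -0.028], 'grasp_force': 0.0, 'grip_width': 0.085}
scene {'mtx': [[473.8764, 0.0, 255.5514], [0.0, 473.8764, 194.1331], [0.0, 0.0, 1.0]], 'pose': [[0.8004, 0.3787, -0.4647, -0.0304], [-0.5992, 0.5305, -0.5996, -0.8821], [0.0194, 0.7584, 0.6515, 1.028], [0.0, 0.0, 0.0, 1.0]]}
top {'mtx': [[396.2584, 0.0, 256.0518], [0.0, 396.2584, 194.2438], [0.0, 0.0, 1.0]], 'pose': [[0.0266, 0.995, -0.0962, 0.5293], [-0.9996, 0.0261, -0.006, -0.0489], [-0.0035, 0.0964, 0.9953, 1.201], [0.0, 0.0, 0.0, 1.0]]}
{'mtx': array([[297.31863964,   0.        , 256.72092373],
       [  0.        , 297.31863964, 193.33247612],
       [  0.        ,   0.        ,   1.        ]]), 'tool_from_camera': array([[ 8.88241217e-04,  9.49631078e-01,  3.13368836e-01,
         7.99765848e-02],
       [ 9.99999602e-01, -8.17109971e-04, -3.58324848e-04,
        -2.09225767e-04],
       [-8.42196116e-05,  3.13369029e-01, -9.49631426e-01,
        -1.44123915e-01],
       [ 0.00000000e+00,  0.00000000e+00,  0.00000000e+00,
         1.00000000e+00]])}
```

View pics/top0b.png

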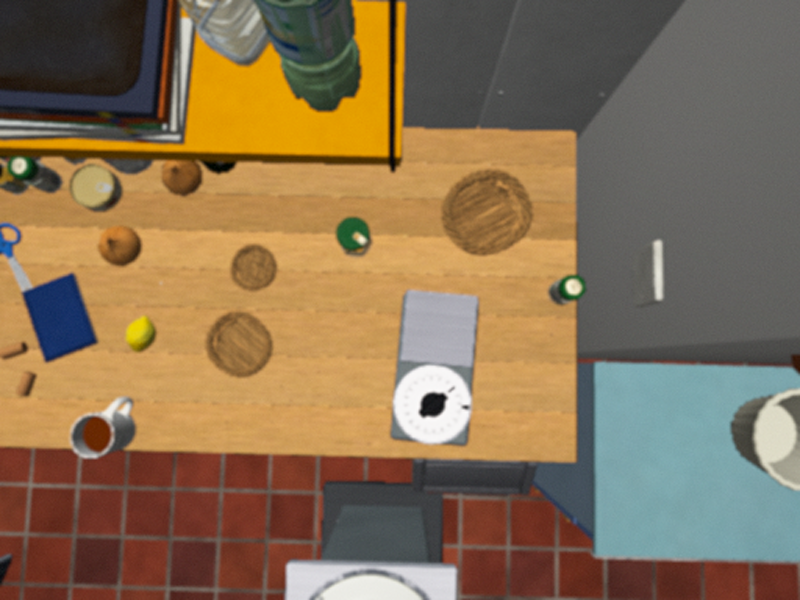

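View pics/scene0b.png

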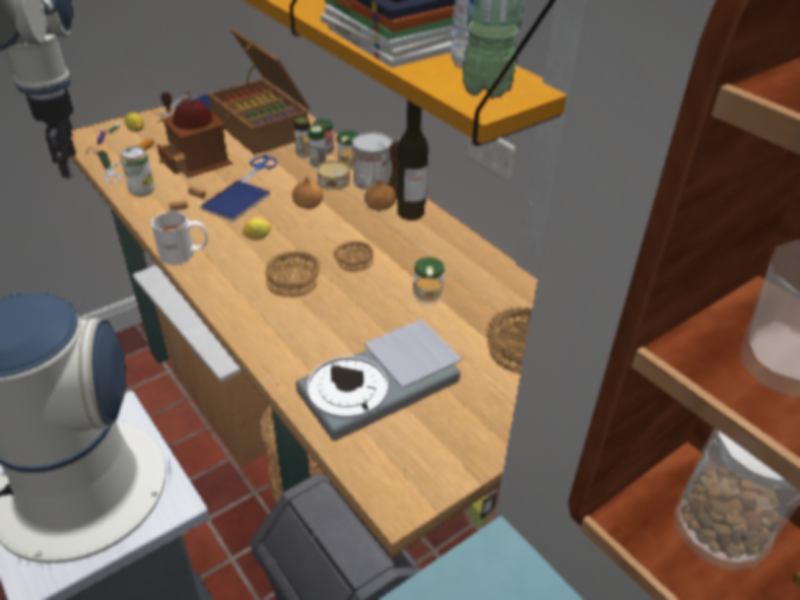

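The top view shows the middle-sized basket at (239,344) in the 800x600 view, about 66 px ≈ 128 mm across, which matches the size given. The dial is at (432,404) with the pointer to its right at (466,407), and the platform spans about (405-478, 291-366). Next I measure these precisely.

```bash
cat > h.py <<'E'
from rig import *
import cv2,numpy as np
from scipy.spatial.transform import Rotation as R
def px2w(name,uv,z):
    c=camera_info(name);K=c["mtx"];P=c["pose"]
    uv=np.atleast_2d(uv).astype(float)
    d=np.c_[(uv[:,0]-K[0,2])/K[0,0],-(uv[:,1]-K[1,2])/K[1,1],-np.ones(len(uv))]@P[:3,:3].T
    return P[:3,3]+d*((z-P[2,3])/d[:,2])[:,None]
def w2px(name,p):
    c=camera_info(name);K=c["mtx"];P=c["pose"]
    q=(np.atleast_2d(p)-P[:3,3])@P[:3,:3]
    return np.c_[K[0,2]+K[0,0]*q[:,0]/-q[:,2],K[1,2]-K[1,1]*q[:,1]/-q[:,2]]
def rectify(im,name,x0,x1,y0,y1,z,s):  # s px/m ; up=+x, right=-y
    w=int((y1-y0)*s);h=int((x1-x0)*s)
    cor=np.array([[x1,y1,z],[x1,y0,z],[x0,y0,z],[x0,y1,z]])
    H=cv2.getPerspectiveTransform(w2px(name,cor).astype(np.float32),np.float32([[0,0],[w,0],[w,h],[0,h]]))
    return cv2.warpPerspective(im,H,(w,h),flags=cv2.INTER_CUBIC)
E
python3 - <<'E'
from h import *
im=cv2.imread("pics/top0.png")
f=1/1.5625
for n,uv,z in[("basket",(239,344),.04),("dial",(432,404),.055),("plat",(440,329),.063),("honey",(353,235),.084),("spice",(572,288),.106),("small",(254,268),.04)]:print(n,px2w("top",np.array(uv)*f,z).round(3))
d=px2w("top",np.array((432,404))*f,.055)[0]
b=px2w("top",np.array((239,344))*f,.04)[0]
p=px2w("top",np.array((440,329))*f,.063)[0]
g=[rectify(im,"top",q[0]-.1,q[0]+.1,q[1]-.1,q[1]+.1,z,1900) for q,z in((d,.055),(p,.063))]
g=[cv2.resize(x,(390,390)) for x in g]+[]
cv2.imwrite("pics/m0.png",np.hstack(g))
g=rectify(im,"top",b[0]-.1,b[0]+.1,b[1]-.1,b[1]+.1,.04,2000)
# auto basket: dark brown mask
hsv=cv2.cvtColor(g,cv2.COLOR_BGR2HSV);m=(hsv[:,:,2]<150).astype(np.uint8)*255
m=cv2.morphologyEx(m,cv2.MORPH_OPEN,np.ones((9,9)));m=cv2.morphologyEx(m,cv2.MORPH_CLOSE,np.ones((25,25)))
c=max(cv2.findContours(m,0,2)[0],key=cv2.contourArea);e=cv2.fitEllipse(cv2.convexHull(c))
print("basket ellipse",e,"->",b[0]+.1-e[0][1]/2000,b[1]+.1-e[0][0]/2000)
g=rectify(im,"top",d[0]-.1,d[0]+.1,d[1]-.1,d[1]+.1,.055,2000)
m=(g.min(2)>190).astype(np.uint8)*255;m=cv2.morphologyEx(m,cv2.MORPH_CLOSE,np.ones((61,61)));m=cv2.morphologyEx(m,cv2.MORPH_OPEN,np.ones((61,61)))
c=max(cv2.findContours(m,0,2)[0],key=cv2.contourArea);e=cv2.fitEllipse(cv2.convexHull(c))
print("dial ellipse",e,"->",d[0]+.1-e[0][1]/2000,d[1]+.1-e[0][0]/2000)
print(d,p)
E
```

```text
basket [[0.557 0.258 0.04 ]]
dial [[ 0.457 -0.105  0.055]]
plat [[ 0.594 -0.117  0.063]]
honey [[0.761 0.047 0.084]]
spice [[ 0.671 -0.347  0.106]]
small [[0.702 0.237 0.04 ]]
basket ellipse ((199.48316955566406, 199.1644744873047), (227.70159912109375, 248.19558715820312), 124.64169311523438) -> 0.5577983909002495 0.2581101696948692
dial ellipse ((198.76658630371094, 196.85498046875), (282.71405029296875, 284.1744689941406), 162.47042846679688) -> 0.4584151498718656 -0.104649012899136
[ 0.45684264 -0.10526572  0.055     ] [ 0.59413086 -0.11662521  0.063     ]
```

View pics/m0.png

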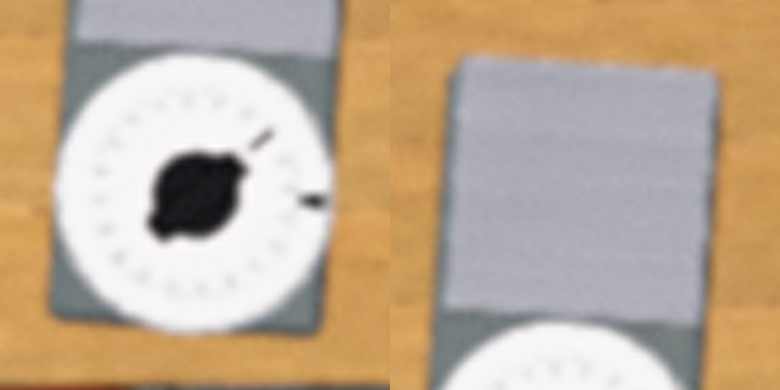

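The zoom shows the zero mark about 41° counter-clockwise of the pointer, so the dial is at about -0.75, and the scale's yaw is about -3.7°. The dial axis is at (0.458,-0.105), the platform centre at (0.597,-0.114) and the basket centre at (0.558,0.258). Dial to platform comes to 139 mm, against 140 mm expected. I'll grasp the basket wall along the tool's current y direction.

{"fn": "send_rows", "kwargs": {"motion": [[[-0.1,-0.1,-0.03,0,0,0,0],[-0.1,-0.2,-0.06,0,0,0,0],[-0.1,-0.3,-0.09,0,0,0,0],[-0.1,-0.4,-0.12,0.03,0,0,0],[-0.1,-0.418,-0.123,0.09,0,0,0],[-0.1,-0.418,-0.123,0.131,0,0,0],[-0.1,-0.418,-0.123,0.131,0,0,0],[-0.1,-0.418,-0.123,0.131,0,0,0],[-0.1,-0.418,-0.123,0.131,0,0,0],[-0.1,-0.418,-0.123,0.131,0,0,0],[-0.1,-0.418,-0.123,0.131,0,0,0],[-0.1,-0.418,-0.123,0.131,0,0,0]]]}}

```text
time: 1.3
eef_pos: [0.5772, 0.3053, 0.1004]
tool_rot: [0.194, 0.981, -0.0, -0.0]
wrist_force: [-1.1, 0.2, -0.6]
grip_width: 0.0469
grasp_force: 0.0
```

Run:
```python
from h import *
s=sense();print({k:np.round(s[k],3) for k in("time","eef_pos","tool_rot","grip_width","joints")})
im=capture("wrist");cv2.imwrite("pics/w1.png",im[:,:,::-1])
# predicted pixel of basket rim circle and TCP point
c=camera_info("wrist");T=c["tool_from_camera"];K=c["mtx"];Rt=R.from_quat(s["tool_rot"]).as_matrix()
def pr(p):
    q=(Rt.T@(np.array(p)-s["eef_pos"])-T[:3,3])@T[:3,:3]
    x,y,z=q[0],-q[1],-q[2];r=np.hypot(x,y);th=np.arctan2(r,z)
    return K[0,0]*th*x/r+K[0,2],K[0,0]*th*y/r+K[1,2]
o=im[:,:,::-1].copy()
for a in np.linspace(0,2*np.pi,60):
    for r,col in((.062,(0,0,255)),(.0425,(0,255,0))):
        u=pr([.558+r*np.cos(a),.258+r*np.sin(a),.04]);cv2.circle(o,tuple(int(round(v)) for v in u),1,col,-1)
u=pr([s["eef_pos"][0],s["eef_pos"][1],.04]);cv2.circle(o,tuple(int(round(v)) for v in u),3,(255,0,0),-1)
cv2.imwrite("pics/w1b.png",cv2.resize(o,(768,576)))
```

```text
{'time': np.float64(1.3), 'eef_pos': array([0.577, 0.305, 0.1  ]), 'tool_rot': array([ 0.194,  0.981, -0.   , -0.   ]), 'grip_width': np.float64(0.047), 'joints': array([ 0.395,  0.67 ,  1.404,  0.   ,  1.068, -0.785])}
```

View pics/w1b.png

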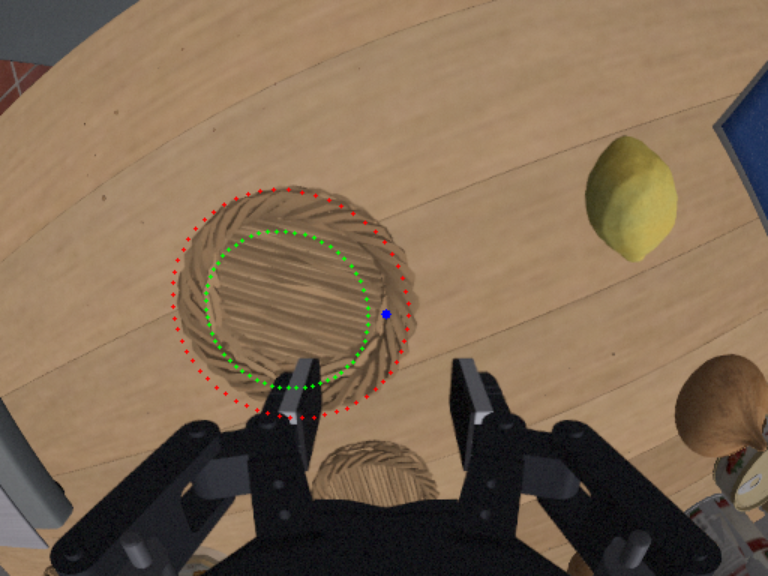

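The wrist view shows the basket rim about 2.5 mm further along tool +x and +y than the overlay predicts, so I correct for that, descend and grip.

{"fn": "send_rows", "kwargs": {"motion": [[[-0.1,0.0025,0.0025,0.03,0,0,0],[-0.1,0.0025,0.0025,0.06,0,0,0],[-0.1,0.0025,0.0025,0.085,0,0,0],[-0.1,0.0025,0.0025,0.085,0,0,0],[-0.1,0.0025,0.0025,0.085,0,0,0],[1,0.0025,0.0025,0.085,0,0,0],[1,0.0025,0.0025,0.085,0,0,0],[1,0.0025,0.0025,0.085,0,0,0],[1,0.0025,0.0025,0.085,0,0,0],[1,0.0025,0.0025,0.085,0,0,0],[1,0.0025,0.0025,0.085,0,0,0]]]}}

```text
time: 2.45
eef_pos: [0.577, 0.3087, 0.0172]
tool_rot: [0.194, 0.981, 0.001, 0.001]
wrist_force: [-2.7, 3.1, 16.9]
grip_width: 0.0132
grasp_force: 57.6
```

{"fn": "send_rows", "kwargs": {"motion": [[[1,0,0,-0.03,0,0,0],[1,0,0,-0.07,0,0,0],[1,0,0,-0.11,0,0,0],[1,-0.015,-0.028,-0.135,0,0,0],[1,-0.035,-0.065,-0.135,0,0,0],[1,-0.055,-0.102,-0.135,0,0,0],[1,-0.075,-0.139,-0.135,0,0,0],[1,-0.095,-0.176,-0.135,0,0,0],[1,-0.115,-0.213,-0.135,0,0,0],[1,-0.135,-0.25,-0.135,0,0,0],[1,-0.155,-0.286,-0.135,0,0,0],[1,-0.168,-0.31,-0.135,0,0,0]]]}}

```text
time: 3.65
eef_pos: [0.6138, -0.0452, 0.151]
tool_rot: [0.195, 0.981, -0.0, 0.001]
wrist_force: [1.0, 0.6, -2.1]
grip_width: 0.0098
grasp_force: 60.7
```

{"fn": "send_rows", "kwargs": {"motion": [[[1,-0.006,-0.011,0,0,0,0],[1,-0.012,-0.022,0,0,0,0],[1,-0.012,-0.022,0,0,0,0],[1,-0.012,-0.022,0,0,0,0],[1,-0.012,-0.022,0,0,0,0]]]}}

```text
time: 4.15
eef_pos: [0.6162, -0.0662, 0.1503]
tool_rot: [0.194, 0.981, 0.0, -0.0]
wrist_force: [-0.5, 0.1, -1.6]
grip_width: 0.0098
grasp_force: 60.7
```

```bash
cat >> h.py <<'E'
def wproj(s,p):
    c=camera_info("wrist");T=c["tool_from_camera"];K=c["mtx"];Rt=R.from_quat(s["tool_rot"]).as_matrix()
    q=((np.atleast_2d(p)-s["eef_pos"])@Rt-T[:3,3])@T[:3,:3]
    x,y,z=q[:,0],-q[:,1],-q[:,2];r=np.hypot(x,y);th=np.arctan2(r,z)
    return np.c_[K[0,0]*th*x/r+K[0,2],K[0,0]*th*y/r+K[1,2]]
def dots(o,uv,col):
    for u in uv:cv2.circle(o,tuple(int(round(v)) for v in u),1,col,-1)
E
python3 - <<'E'
from h import *
s=sense();print({k:np.round(s[k],4) for k in("time","eef_pos","tool_rot","grip_width","grasp_force","wrist_force","wrist_torque")})
o=capture("wrist")[:,:,::-1].copy()
a=np.linspace(0,2*np.pi,60)
yt=R.from_quat(s["tool_rot"]).as_matrix()[:,1]
b=s["eef_pos"]-.051*yt;print("basket est",b)
dots(o,wproj(s,np.c_[b[0]+.062*np.cos(a),b[1]+.062*np.sin(a),0*a+b[2]+.024]),(0,0,255))
th=-.065;Rm=np.array([[np.cos(th),-np.sin(th)],[np.sin(th),np.cos(th)]])
t=np.linspace(-.066,.066,30);e=0*t+.066
q=np.r_[np.c_[t,e],np.c_[t,-e],np.c_[e,t],np.c_[-e,t]]@Rm.T+[.597,-.114]
dots(o,wproj(s,np.c_[q,0*q[:,0]+.063]),(255,0,0))
dots(o,wproj(s,np.c_[.458+.053*np.cos(a),-.105+.053*np.sin(a),0*a+.055]),(0,255,0))
cv2.imwrite("pics/w2.png",cv2.resize(o,(800,600)))
E
```

```text
{'time': np.float64(4.15), 'eef_pos': array([ 0.6162, -0.0662,  0.1503]), 'tool_rot': array([ 1.936e-01,  9.811e-01,  1.000e-04, -1.000e-04]), 'grip_width': np.float64(0.0098), 'grasp_force': np.float64(60.7212), 'wrist_force': array([-0.4865,  0.0585, -1.6016]), 'wrist_torque': array([ 0.0617, -0.0374, -0.0065])}
basket est [ 0.59682035 -0.1133408   0.15030645]
```

View pics/w2.png

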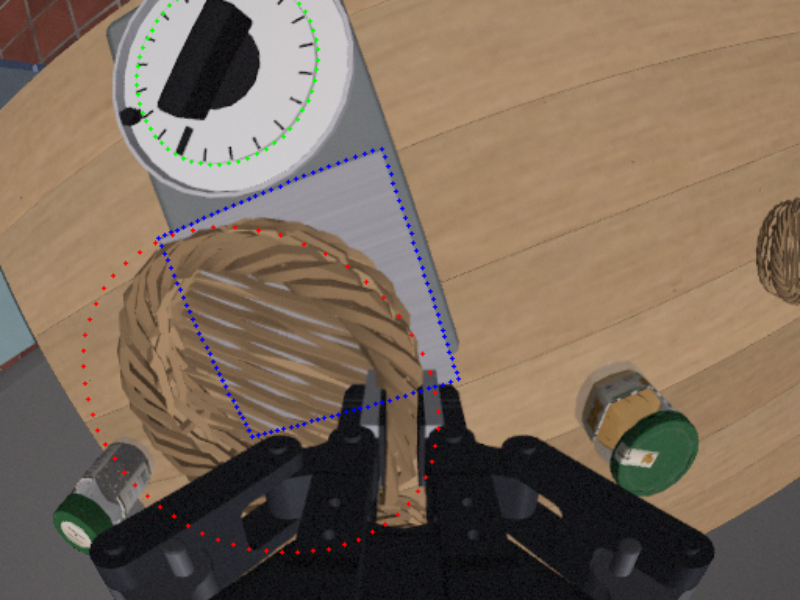

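The basket has drooped in the grip: its far side (toward the spice jar) is low, with the left rim at (118,370) where a level basket would be at (83,370). I'll fit the tilt from the outline.

Run:
```python
from h import *
from scipy.optimize import least_squares
s=sense();Rt=R.from_quat(s["tool_rot"]).as_matrix()
P=np.array([(118,370),(122,330),(135,295),(185,232),(250,218),(310,228),(350,252),(385,285),(405,320),(415,370),(135,420),(150,450),(185,478)])/1.5625
a=np.linspace(0,2*np.pi,120,endpoint=False);rr=.0615
def hull(v):
    phi,psi,h,dx,dy=v   # tilt about tool x, about tool y; wall top at tool z=-h
    pts=[]
    for z in(0,.04):
        pts.append(np.c_[rr*np.cos(a),-.051+rr*np.sin(a),0*a+z])
    L=np.vstack(pts)@R.from_euler("xy",[phi,psi]).as_matrix().T+[dx,dy,-h]
    uv=wproj(s,s["eef_pos"]+L@Rt.T).astype(np.float32)
    return cv2.convexHull(uv)
def f(v):
    H=hull(v);return [cv2.pointPolygonTest(H,tuple(map(float,p)),True) for p in P]+[v[3]*300,v[4]*300,v[1]*20]
for v0 in([-.1,0,.02,0,0],[-.3,0,.01,0,0]):
    r=least_squares(f,v0,diff_step=1e-3,x_scale=[.1,.1,.01,.005,.005]);v=r.x
    C=R.from_euler("xy",v[:2]).apply([0,-.051,.02])+[v[3],v[4],-v[2]]
    print(np.degrees(v[:2]).round(1),v[2:].round(4),r.cost,np.round(r.fun,1)[:13],"centre tool",C.round(4))
```

```text
[ -3.6 -11.3] [-0.0047 -0.0019 -0.0086] 31.995823647914285 [-2.   0.1  1.9 -2.  -1.1  0.   3.   1.7 -0.  -2.6  0.1 -1.2  3. ] centre tool [-0.0064 -0.0582  0.0274]
[ -3.7 -11.3] [-0.0046 -0.0019 -0.0086] 31.996394941941944 [-2.   0.1  1.9 -1.9 -1.1  0.   3.   1.7 -0.  -2.6  0.1 -1.2  3. ] centre tool [-0.0064 -0.0582  0.0274]
```

Run:
```python
from h import *
g=[]
for n in("scene","top"):
    im=capture(n)[:,:,::-1].copy()
    c=w2px(n,[.6,-.1,.11])[0].astype(int);k=60 if n=="scene" else 45
    x,y=np.clip(c-k,0,400);g.append(cv2.resize(im[y:y+2*k,x:x+2*k],(400,400),interpolation=cv2.INTER_CUBIC));print(n,x,y,400/2/k)
cv2.imwrite("pics/c3.png",np.hstack(g))
```

```text
scene 201 148 3.3333333333333335
top 231 162 4.444444444444445
```

View pics/c3.png

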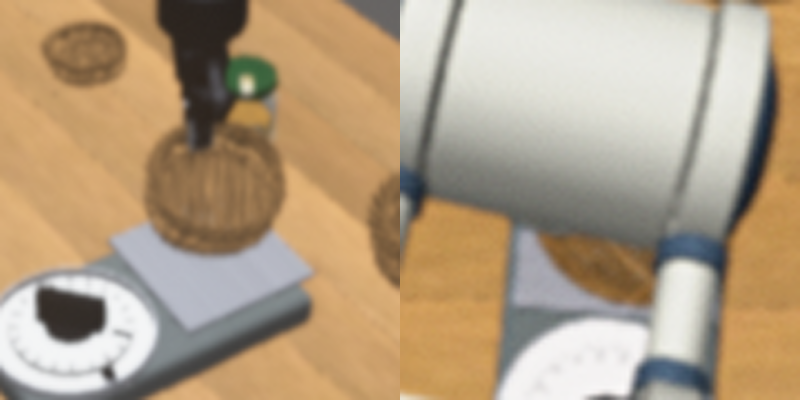

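Run:
```python
from h import *
from scipy.optimize import least_squares
s=sense();Rt=R.from_quat(s["tool_rot"]).as_matrix()
P=np.array([(118,370),(122,330),(135,295),(185,232),(250,218),(310,228),(350,252),(385,285),(405,320),(415,370),(135,420),(150,450),(185,478)])/1.5625
Q=np.array([(146,185),(150,150),(250,128),(280,155),(285,190),(275,225),(250,245),(215,253),(175,235),(155,215)])/3.3333+[201,148]
a=np.linspace(0,2*np.pi,120,endpoint=False);rr=.0615
def hulls(v):
    L=np.vstack([np.c_[rr*np.cos(a),rr*np.sin(a),0*a+z] for z in(-.02,.02)])@R.from_euler("xy",v[:2]).as_matrix().T+v[2:]
    W=s["eef_pos"]+L@Rt.T
    return [cv2.convexHull(x.astype(np.float32)) for x in(wproj(s,W),w2px("scene",W))]
def f(v):
    H,S=hulls(v)
    return [.6*cv2.pointPolygonTest(H,tuple(map(float,p)),True) for p in P]+[1.5*cv2.pointPolygonTest(S,tuple(map(float,p)),True) for p in Q]
for p0 in(0,-.3,-.6,.3):
    r=least_squares(f,[p0,0,0,-.05,.01],diff_step=1e-3,x_scale=[.1,.1,.01,.01,.01],loss="soft_l1");v=r.x
    Rl=R.from_euler("xy",v[:2]).as_matrix();near=Rl@[0,.051,-.02]+v[2:]
    print(np.degrees(v[:2]).round(1),"centre tool",v[2:].round(4),"cost",round(r.cost,1),"rim at wall",near.round(4));print(np.round(f(v),1))
```

```text
[-30.2  -5.9] centre tool [-0.0032 -0.0545 -0.0034] cost 32.2 rim at wall [ 0.0012 -0.0205 -0.0461]
[-2.6  0.   3.4  0.3 -2.7 -0.   0.3 -0.7 -0.2  2.9 -0.9  0.   6.4  1.9
  1.7  7.9  4.3  2.2 -0.2  0.6  0.8  2.9  2.2]
[-30.2  -5.9] centre tool [-0.0032 -0.0545 -0.0034] cost 32.2 rim at wall [ 0.0012 -0.0205 -0.0461]
[-2.6  0.   3.4  0.3 -2.7 -0.   0.3 -0.7 -0.2  2.9 -0.9  0.   6.4  1.9
  1.7  7.9  4.3  2.2 -0.2  0.6  0.8  2.9  2.2]
[-30.2  -5.9] centre tool [-0.0032 -0.0545 -0.0034] cost 32.2 rim at wall [ 0.0012 -0.0205 -0.0461]
[-2.6  0.   3.3  0.3 -2.7 -0.   0.3 -0.7 -0.2  2.9 -0.9  0.   6.4  1.9
  1.7  7.9  4.3  2.2 -0.2  0.6  0.8  2.9  2.2]
[-6.7 18.9] centre tool [-0.0056 -0.0519  0.0062] cost 35.9 rim at wall [-0.014  -0.0036 -0.0183]
[ 6.5  5.9  0.9 -2.2 -1.4 -1.5  0.5  2.4  4.8  6.1  3.2 -0.6 -1.1  2.2
 -1.  -0.4  0.3  4.2  1.2  3.1 -0.1  0.1  0.4]
```

Run:
```python
from h import *
from scipy.optimize import least_squares
s=sense();Rt=R.from_quat(s["tool_rot"]).as_matrix()
P=np.array([(118,370),(122,330),(135,295),(185,232),(250,218),(310,228),(350,252),(385,285),(405,320),(415,370),(135,420),(150,450)])/1.5625
# scene outline from segmentation, excluding neighbours
im=capture("scene")[:,:,::-1];hsv=cv2.cvtColor(im,cv2.COLOR_BGR2HSV)
Q=np.array([(146,185),(148,160),(268,140),(280,155),(285,190),(275,225),(250,245),(215,253),(175,235),(155,215)])/3.3333+[201,148]
a=np.linspace(0,2*np.pi,120,endpoint=False);rr=.0615
def hulls(v):
    L=np.vstack([np.c_[rr*np.cos(a),rr*np.sin(a),0*a+z] for z in(-.02,.02)])@R.from_euler("xy",v[:2]).as_matrix().T+v[2:]
    W=s["eef_pos"]+L@Rt.T
    return [cv2.convexHull(x.astype(np.float32)) for x in(wproj(s,W),w2px("scene",W))]
def f(v):
    H,S=hulls(v)
    return np.array([.6*cv2.pointPolygonTest(H,tuple(map(float,p)),True) for p in P]+[1.2*cv2.pointPolygonTest(S,tuple(map(float,p)),True) for p in Q])
for d in range(-40,11,5):
    best=min((least_squares(lambda w:f(np.r_[np.radians(d),w]),[q,0,-.05,z],diff_step=1e-3,x_scale=[.1,.01,.01,.01],loss="soft_l1") for q in(-.1,.1) for z in(-.01,.01)),key=lambda r:r.cost)
    w=best.x;Rl=R.from_euler("xy",[np.radians(d),w[0]]).as_matrix();print(d,round(best.cost,1),"psi",np.degrees(w[0]).round(1),w[1:].round(4),"rim",(Rl@[0,.051,-.02]+w[1:]).round(4))
```

```text
-40 33.0 psi -19.1 [ 0.0001 -0.0554 -0.0102] rim [ 0.0159 -0.0292 -0.0556]
-35 22.1 psi -15.6 [-0.0013 -0.0559 -0.0058] rim [ 0.011  -0.0256 -0.0498]
-30 20.5 psi -7.4 [-0.0033 -0.0546 -0.0039] rim [ 0.0022 -0.0204 -0.0463]
-25 25.0 psi -6.1 [-0.0042 -0.0555  0.0022] rim [ 0.     -0.0177 -0.0372]Traceback (most recent call last):
  File "<stdin>", line 17, in <module>
  File "<stdin>", line 17, in <genexpr>
    return func(*args, **kwargs)
    result = trf(vector_fun.fun, vector_fun.jac, x0, f0, J0, lb, ub, ftol, xtol,
                 gtol, max_nfev, x_scale, loss_function, tr_solver,
                 tr_options.copy(), verbose, callback=callback_wrapped)
    return trf_no_bounds(
        fun, jac, x0, f0, J0, ftol, xtol, gtol, max_nfev, x_scale,
        loss_function, tr_solver, tr_options, verbose, callback=callback)
    f_new = fun(x_new)
    self._update_fun()
    ~~~~~~~~~~~~~~~~^^
    self.f = self.fun_wrapped(xp_copy(self.x))
             ~~~~~~~~~~~~~~~~^^^^^^^^^^^^^^^^^
    return np.atleast_1d(self.fun(x))
                         ~~~~~~~~^^^
    return self.f(x, *self.args, **self.kwargs)
           ~~~~~~^^^^^^^^^^^^^^^^^^^^^^^^^^^^^^
  File "<stdin>", line 17, in <lambda>
  File "<stdin>", line 14, in f
  File "<stdin>", line 12, in hulls
  File "h.py", line 10, in w2px
    c=camera_info(name);K=c["mtx"];P=c["pose"]
ValueError: time passes only in moves, steps and waits
```

The outline fits disagree, putting the tilt between roughly 10° and 30°. I'll compensate part of it with a 12° tool tilt, keep the basket centre over the platform, and lower in stages while watching the force.

{"fn": "send_rows", "kwargs": {"motion": [[[1,0.001,0,0,6,0,0],[1,0.0025,0.001,0,12,0,0],[1,0.0025,0.001,0,12,0,0],[1,0.0025,0.001,0.02,12,0,0],[1,0.0025,0.001,0.04,12,0,0],[1,0.0025,0.001,0.055,12,0,0],[1,0.0025,0.001,0.055,12,0,0],[1,0.0025,0.001,0.055,12,0,0],[1,0.0025,0.001,0.055,12,0,0]]]}}

```text
time: 5.25
eef_pos: [0.615, -0.0656, 0.0962]
tool_rot: [0.193, 0.976, -0.102, -0.02]
wrist_force: [-0.1, 0.0, -1.0]
grip_width: 0.0096
grasp_force: 60.7
```

Run:
```python
from h import *
s=sense();print({k:np.round(s[k],4) for k in("time","eef_pos","tool_rot","grip_width","wrist_force")})
im=capture("scene")[:,:,::-1].copy()
c=w2px("scene",[.59,-.12,.08])[0].astype(int);k=55
x,y=c-k;a=cv2.resize(im[y:y+2*k,x:x+2*k],(400,400),interpolation=cv2.INTER_CUBIC)
w=cv2.resize(capture("wrist")[:,:,::-1],(400,300));w=cv2.copyMakeBorder(w,0,100,0,0,0)
cv2.imwrite("pics/c4.png",np.hstack([a,w]))
```

```text
{'time': np.float64(5.25), 'eef_pos': array([ 0.615 , -0.0656,  0.0962]), 'tool_rot': array([ 0.1933,  0.9756, -0.1023, -0.0196]), 'grip_width': np.float64(0.0096), 'wrist_force': array([-0.1408,  0.0225, -1.0266])}
```

View pics/c4.png

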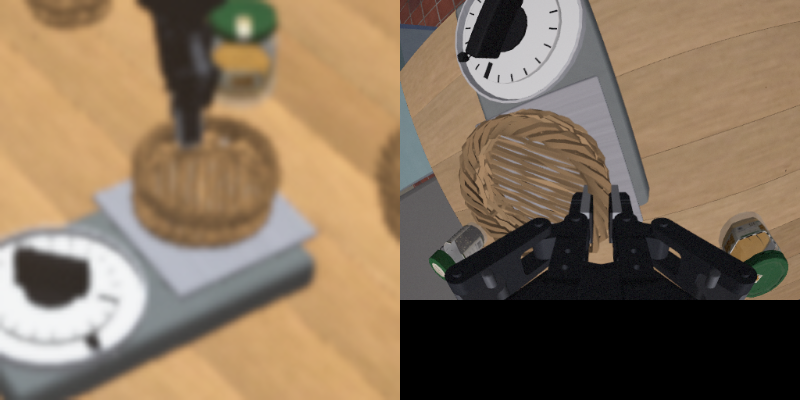

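The basket is now near level just over the platform, and the centring looks fair. I'll lower straight down, which is (0, 0.208, 0.978) in the tool frame.

{"fn": "send_rows", "kwargs": {"motion": [[[1,0,0.001,0.005,0,0,0],[1,0,0.002,0.01,0,0,0],[1,0,0.002,0.01,0,0,0],[1,0,0.002,0.01,0,0,0]]]}}

```text
time: 5.75
eef_pos: [0.6142, -0.0655, 0.0848]
tool_rot: [0.193, 0.976, -0.103, -0.021]
wrist_force: [0.6, -0.7, -1.3]
grip_width: 0.0093
grasp_force: 60.6
```

{"fn": "send_rows", "kwargs": {"motion": [[[1,0,0.001,0.005,0,0,0],[1,0,0.002,0.01,0,0,0],[1,0,0.002,0.01,0,0,0],[1,0,0.002,0.01,0,0,0]]]}}

```text
time: 6.15
eef_pos: [0.6142, -0.0657, 0.0747]
tool_rot: [0.193, 0.976, -0.103, -0.02]
wrist_force: [-0.3, 0.2, 1.1]
grip_width: 0.0097
grasp_force: 61.1
```

{"fn": "send_rows", "kwargs": {"motion": [[[-0.1,0,0,0,0,0,0],[-0.1,0,0,0,0,0,0],[-0.1,0,0,0,0,0,0],[-0.1,0,0,0,0,0,0],[-0.1,0,0,0,0,0,0],[-0.1,0,-0.004,-0.02,0,0,0],[-0.1,0,-0.008,-0.04,0,0,0],[-0.1,0,-0.016,-0.08,0,0,0],[-0.1,0,-0.026,-0.12,-6,0,0],[-0.1,0,-0.036,-0.15,-12,0,0],[-0.1,0,-0.036,-0.15,-12,0,0]]]}}

```text
time: 7.25
eef_pos: [0.6144, -0.0716, 0.2341]
tool_rot: [0.195, 0.981, 0.002, 0.004]
wrist_force: [-0.3, 0.3, -1.3]
grip_width: 0.0468
grasp_force: 0.0
```

{"fn": "send_rows", "kwargs": {"motion": [[[-0.1,0.05,0.03,0,0,0,0],[-0.1,0.1,0.06,0,0,0,0],[-0.1,0.14,0.09,0,0,0,0],[-0.1,0.15,0.12,0,0,0,0],[-0.1,0.15,0.15,0,0,0,0],[-0.1,0.15,0.15,0,0,0,0]]]}}

```text
time: 7.85
eef_pos: [0.5314, 0.1296, 0.2286]
tool_rot: [0.193, 0.981, -0.0, 0.0]
wrist_force: [-0.0, 0.4, 0.5]
grip_width: 0.0469
grasp_force: 0.0
```

Run:
```python
from h import *
s=sense();print({k:np.round(s[k],4) for k in("time","eef_pos","tool_rot","grip_width","wrist_force")})
im=capture("top")[:,:,::-1].copy()
a=np.linspace(0,2*np.pi,60)
g=rectify(im,"top",.40,.70,-.26,.04,.063,1333)
s2=cv2.resize(capture("scene")[80:280,150:350,::-1],(400,400),interpolation=cv2.INTER_CUBIC)
cv2.imwrite("pics/c5.png",np.hstack([g[:400,:400] if g.shape[0]>=400 else cv2.resize(g,(400,400)),s2]))
```

```text
{'time': np.float64(7.85), 'eef_pos': array([0.5314, 0.1296, 0.2286]), 'tool_rot': array([ 1.925e-01,  9.813e-01, -1.000e-04,  1.000e-04]), 'grip_width': np.float64(0.0469), 'wrist_force': array([-0.0127,  0.3882,  0.5041])}
```

View pics/c5.png

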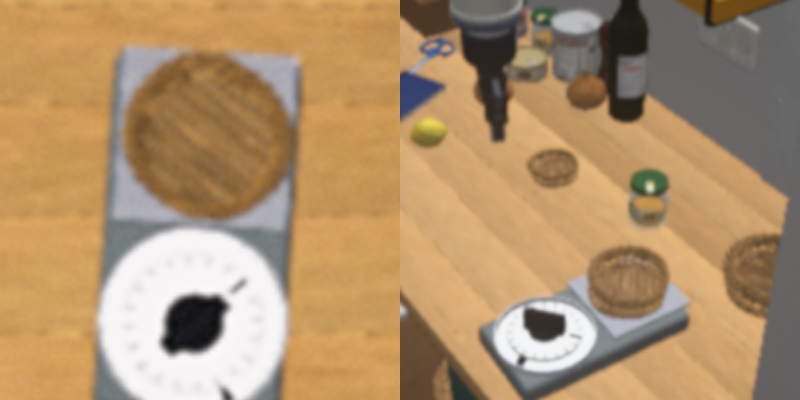

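The basket stands upright. After the parallax correction its centre is about 1 mm from the platform centre, and the jars are untouched. The pointer is now at lower right, about 1.07 rad. Next I hover over the dial with the tool yawed to suit the knob.

{"fn": "send_rows", "kwargs": {"motion": [[[-0.1,-0.004,-0.04,0,0,0,6],[-0.1,-0.008,-0.08,0.01,0,0,12],[-0.1,-0.012,-0.12,0.02,0,0,18],[-0.1,-0.016,-0.16,0.03,0,0,24],[-0.1,-0.02,-0.2,0.045,0,0,27],[-0.1,-0.0215,-0.245,0.058,0,0,27],[-0.1,-0.0215,-0.245,0.058,0,0,27],[-0.1,-0.0215,-0.245,0.058,0,0,27],[-0.1,-0.0215,-0.245,0.058,0,0,27]]]}}

```text
time: 8.85
eef_pos: [0.4577, -0.1083, 0.1712]
tool_rot: [0.418, 0.908, -0.0, 0.0]
wrist_force: [-0.3, 0.4, -0.2]
grip_width: 0.0471
grasp_force: 0.0
```

```bash
cat >> h.py <<'E'
def polar(im,s,c,z,r0=.03,r1=.07,nr=81,na=1440):
    """unwrap wrist image about world axis c at height z; angle = clockwise from the scale's -y (yaw -0.065)"""
    an=np.linspace(0,2*np.pi,na,endpoint=False);wd=-np.pi/2-.065-an
    r=np.linspace(r0,r1,nr);A,Rr=np.meshgrid(wd,r)
    p=np.c_[(c[0]+Rr*np.cos(A)).ravel(),(c[1]+Rr*np.sin(A)).ravel(),np.full(A.size,z)]
    uv=wproj(s,p).astype(np.float32).reshape(nr,na,2)
    return an,r,cv2.remap(im,uv[:,:,0],uv[:,:,1],cv2.INTER_LINEAR,borderValue=(128,128,128))
E
python3 - <<'E'
from h import *
s=sense();print({k:np.round(s[k],4) for k in("time","eef_pos","tool_rot","grip_width","joints")})
im=capture("wrist")[:,:,::-1].copy();np.savez("w6.npz",im=im,**{k:s[k] for k in("eef_pos","tool_rot")})
o=im.copy();a=np.linspace(0,2*np.pi,90)
for r,col in((.053,(0,255,0)),(.0715,(0,0,255))):dots(o,wproj(s,np.c_[.458+r*np.cos(a),-.105+r*np.sin(a),0*a+.055]),col)
dots(o,wproj(s,[[s["eef_pos"][0],s["eef_pos"][1],.089]]),(255,0,0))
cv2.imwrite("pics/w6.png",cv2.resize(o,(800,600)))
E
```

```text
{'time': np.float64(8.85), 'eef_pos': array([ 0.4577, -0.1083,  0.1712]), 'tool_rot': array([ 4.180e-01,  9.084e-01, -1.000e-04,  0.000e+00]), 'grip_width': np.float64(0.0471), 'joints': array([-3.5930e-01,  3.5830e-01,  1.7914e+00, -1.0000e-04,  9.9190e-01,
       -1.0675e+00])}
```

View pics/w6.png

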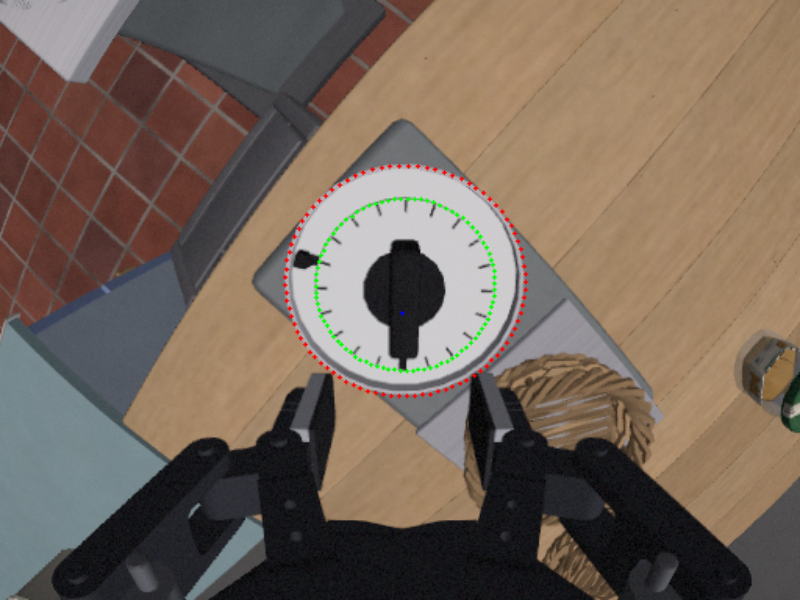

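```bash
cat >> h.py <<'E'
def w_unproj(s,uv,z):
    c=camera_info("wrist");T=c["tool_from_camera"];K=c["mtx"];Rt=R.from_quat(s["tool_rot"]).as_matrix()
    d=(np.atleast_2d(uv)-[K[0,2],K[1,2]])/K[0,0];th=np.linalg.norm(d,axis=1,keepdims=True)
    v=np.c_[d/th*np.sin(th)*[1,-1],-np.cos(th)]@T[:3,:3].T@Rt.T
    o=s["eef_pos"]+Rt@T[:3,3]
    return o+v*((z-o[2])/v[:,2])[:,None]
def blobs(im,s,c,z=.055,thr=120,lo=.044,hi=.070):
    m=(im.max(2)<thr).astype(np.uint8);n,l,st,ce=cv2.connectedComponentsWithStats(m)
    out=[]
    for i in range(1,n):
        if 2<=st[i,4]<400:
            v,u=np.nonzero(l==i);q=w_unproj(s,np.c_[u,v],z).mean(0)-np.r_[c,z];r=np.hypot(q[0],q[1])
            if lo<r<hi:out.append((st[i,4],r*1000,np.degrees(np.arctan2(q[1],q[0])),q[0]+c[0],q[1]+c[1]))
    return np.array(sorted(out,key=lambda t:t[2]))
E
python3 - <<'E'
from h import *
from scipy.optimize import least_squares
d=np.load("w6.npz");s={k:d[k] for k in("eef_pos","tool_rot")};im=d["im"]
c=np.array([.458,-.105])
b=blobs(im,s,c,thr=150);print(b.round(3))
t=b[(b[:,0]<40)&(b[:,1]<56)]
f=least_squares(lambda v:np.hypot(t[:,3]-v[0],t[:,4]-v[1])-v[2],[*c,.05],loss="soft_l1",f_scale=.0005)
print("centre",f.x,np.round(f.fun*1000,1))
E
```

```text
[[ 1.10000e+01  4.98750e+01 -1.75749e+02  4.08000e-01 -1.09000e-01]
 [ 2.00000e+00  6.92840e+01 -1.62982e+02  3.92000e-01 -1.25000e-01]
 [ 1.10000e+01  4.94170e+01 -1.39860e+02  4.20000e-01 -1.37000e-01]
 [ 1.20000e+01  4.99050e+01 -1.22630e+02  4.31000e-01 -1.47000e-01]
 [ 8.00000e+00  4.98860e+01 -1.04736e+02  4.45000e-01 -1.53000e-01]
 [ 9.00000e+00  4.94290e+01 -8.70940e+01  4.61000e-01 -1.54000e-01]
 [ 9.00000e+00  4.88430e+01 -6.94640e+01  4.75000e-01 -1.51000e-01]
 [ 1.00000e+01  4.86870e+01 -3.34390e+01  4.99000e-01 -1.32000e-01]
 [ 1.10000e+01  4.84070e+01 -1.53180e+01  5.05000e-01 -1.18000e-01]
 [ 8.00000e+00  4.75200e+01  2.83500e+00  5.05000e-01 -1.03000e-01]
 [ 1.00000e+01  4.83650e+01  2.08530e+01  5.03000e-01 -8.80000e-02]
 [ 1.10000e+01  4.74600e+01  3.96780e+01  4.95000e-01 -7.50000e-02]
 [ 1.50000e+01  4.79030e+01  5.77960e+01  4.84000e-01 -6.40000e-02]
 [ 1.10000e+01  4.75820e+01  7.62580e+01  4.69000e-01 -5.90000e-02]
 [ 1.20000e+01  4.84850e+01  9.43400e+01  4.54000e-01 -5.70000e-02]
 [ 2.00000e+00  6.93040e+01  1.00120e+02  4.46000e-01 -3.70000e-02]
 [ 1.60000e+01  4.88680e+01  1.12393e+02  4.39000e-01 -6.00000e-02]
 [ 3.00000e+00  5.31920e+01  1.17594e+02  4.33000e-01 -5.80000e-02]
 [ 6.00000e+00  5.30450e+01  1.23798e+02  4.28000e-01 -6.10000e-02]
 [ 1.30000e+01  4.91760e+01  1.30507e+02  4.26000e-01 -6.80000e-02]
 [ 5.00000e+00  5.35320e+01  1.30883e+02  4.23000e-01 -6.50000e-02]
 [ 7.00000e+00  5.32740e+01  1.39362e+02  4.18000e-01 -7.00000e-02]
 [ 1.30000e+01  4.95110e+01  1.48578e+02  4.16000e-01 -7.90000e-02]
 [ 1.30000e+01  4.95180e+01  1.66296e+02  4.10000e-01 -9.30000e-02]]
centre [ 0.45692624 -0.10537536  0.04902085] [-0.2 -0.7 -0.   0.2  0.1 -0.1  0.4  0.3 -0.4  0.5 -0.5 -0.2 -0.8 -0.2
 -0.2  4.   3.8 -0.2  4.1  3.7 -0.2 -0.5]
```

```bash
cat >> h.py <<'E'
def dial(im,s,c,thr=150,show=True):
    """tick phase (deg mod 18) and pointer direction (world deg) from a wrist picture"""
    b=blobs(im,s,c,thr=thr,lo=.046,hi=.0515);b=b[(b[:,0]>=7)&(b[:,0]<25)]
    ph=np.angle(np.exp(1j*np.radians(b[:,2]*20)).mean(),deg=True)/20
    m=(im.max(2)<90).astype(np.uint8);n,l,st,ce=cv2.connectedComponentsWithStats(m);P=[]
    for i in range(1,n):
        if 20<=st[i,4]<400:
            v,u=np.nonzero(l==i);q=w_unproj(s,np.c_[u,v],.056)[:,:2]-c;r=np.hypot(*q.T)
            if .052<r.mean()<.068:
                k=(r>.054)&(r<.066);P.append((st[i,4],r.min(),r.max(),np.degrees(np.angle(np.exp(1j*np.arctan2(q[k,1],q[k,0])).mean()))))
    return ph,len(b),np.round(P,3)
E
python3 - <<'E'
from h import *
d=np.load("w6.npz");s={k:d[k] for k in("eef_pos","tool_rot")}
for c in((.4569,-.1054),(.4569,-.1044),(.4579,-.1054)):print(dial(d["im"],s,np.array(c)))
E
```

```text
(np.float64(3.551434591994449), 18, array([[ 1.45000e+02,  4.60000e-02,  6.60000e-02, -1.56596e+02],
       [ 1.33000e+02,  6.50000e-02,  6.80000e-02,  1.08240e+01]]))
(np.float64(3.5268202363202805), 18, array([[ 1.45000e+02,  4.60000e-02,  6.70000e-02, -1.55806e+02],
       [ 1.33000e+02,  6.50000e-02,  6.70000e-02,  1.42740e+01]]))
(np.float64(3.626816622934026), 18, array([[ 1.45000e+02,  4.70000e-02,  6.70000e-02, -1.57125e+02],
       [ 1.33000e+02,  6.40000e-02,  6.80000e-02,  1.35150e+01]]))
```

{"fn": "send_rows", "kwargs": {"motion": [[[-0.1,0.0027,0.0013,0.03,0,0,2],[-0.1,0.0027,0.0013,0.06,0,0,2],[-0.1,0.0027,0.0013,0.09,0,0,2],[-0.1,0.0027,0.0013,0.108,0,0,2],[-0.1,0.0027,0.0013,0.108,0,0,2],[-0.1,0.0027,0.0013,0.108,0,0,2],[1,0.0027,0.0013,0.108,0,0,2],[1,0.0027,0.0013,0.108,0,0,2],[1,0.0027,0.0013,0.108,0,0,2],[1,0.0027,0.0013,0.108,0,0,2],[1,0.0027,0.0013,0.108,0,0,2]]]}}

```text
time: 10.0
eef_pos: [0.4573, -0.1057, 0.0642]
tool_rot: [0.434, 0.901, -0.0, 0.001]
wrist_force: [-4.2, -2.2, 14.4]
grip_width: 0.0148
grasp_force: 59.1
```

The grip on the knob is good (14.8 mm opening). The needed turn is about 106° clockwise. I'll raise 3 mm to relieve the 14 N and turn.

{"fn": "send_rows", "kwargs": {"motion": [[[1,0,0,-0.003,0,0,0],[1,0,0,-0.003,0,0,6],[1,0,0,-0.003,0,0,13],[1,0,0,-0.003,0,0,20],[1,0,0,-0.003,0,0,27],[1,0,0,-0.003,0,0,34],[1,0,0,-0.003,0,0,41],[1,0,0,-0.003,0,0,47],[1,0,0,-0.003,0,0,52],[1,0,0,-0.003,0,0,53],[1,0,0,-0.003,0,0,53]]]}}

```text
time: 11.1
eef_pos: [0.4563, -0.1055, 0.0654]
tool_rot: [0.79, 0.613, -0.001, -0.001]
wrist_force: [2.2, -7.1, -35.6]
grip_width: 0.0149
grasp_force: 66.4
```

{"fn": "send_rows", "kwargs": {"motion": [[[1,0,0,0,0,0,6],[1,0,0,0,0,0,13],[1,0,0,0,0,0,20],[1,0,0,0,0,0,27],[1,0,0,0,0,0,34],[1,0,0,0,0,0,41],[1,0,0,0,0,0,47],[1,0,0,0,0,0,51],[1,0,0,0,0,0,53],[1,0,0,0,0,0,53],[1,0,0,0,0,0,53]]]}}

```text
time: 12.2
eef_pos: [0.4559, -0.1051, 0.0654]
tool_rot: [0.981, 0.196, -0.001, -0.001]
wrist_force: [-0.4, -3.0, -32.2]
grip_width: 0.0145
grasp_force: 66.8
```

{"fn": "send_rows", "kwargs": {"motion": [[[-0.1,0,0,0,0,0,0],[-0.1,0,0,0,0,0,0],[-0.1,0,0,0,0,0,0],[-0.1,0,0,0,0,0,0],[-0.1,0,0,-0.04,0,0,0],[-0.1,0,0,-0.08,0,0,0],[-0.1,0,0,-0.108,0,0,0],[-0.1,0,0,-0.108,0,0,0],[-0.1,0,0,-0.108,0,0,0],[-0.1,0,0,-0.108,0,0,0]]]}}

```text
time: 13.2
eef_pos: [0.4565, -0.1052, 0.1734]
tool_rot: [0.981, 0.196, -0.001, -0.0]
wrist_force: [0.2, -0.6, 0.7]
grip_width: 0.0472
grasp_force: 0.0
```

Run:
```python
from h import *
s=sense();print({k:np.round(s[k],4) for k in("time","eef_pos","tool_rot","grip_width","joints")})
im=capture("wrist")[:,:,::-1].copy();np.savez("w7.npz",im=im,**{k:s[k] for k in("eef_pos","tool_rot")})
c=np.array([.4569,-.1054]);print(dial(im,s,c))
b=blobs(im,s,c,thr=150,lo=.046,hi=.0515);b=b[(b[:,0]>=7)&(b[:,0]<25)];print("tick radii",b[:,1].round(1),b[:,2].round(1))
u=wproj(s,[[*c,.056]])[0].astype(int)
x,y=max(u[0]-70,0),max(u[1]-70,0);cv2.imwrite("pics/w7.png",cv2.resize(im[y:y+140,x:x+140],(600,600),interpolation=cv2.INTER_CUBIC));print(x,y)
```

```text
{'time': np.float64(13.2), 'eef_pos': array([ 0.4565, -0.1052,  0.1734]), 'tool_rot': array([ 9.806e-01,  1.960e-01, -5.000e-04, -3.000e-04]), 'grip_width': np.float64(0.0472), 'joints': array([-0.3542,  0.3532,  1.7921,  0.    ,  0.9975,  0.8221])}
(np.float64(4.637396806571653), 19, array([], dtype=float64))
tick radii [49.4 49.3 49.1 49.  49.5 48.9 48.7 48.2 48.3 48.4 48.4 48.6 48.1 48.7
 48.9 49.1 49.2 48.9 49.1] [-175.2 -139.6 -121.6 -103.9  -86.1  -68.   -49.7  -31.7  -13.8    4.5
   22.7   40.8   58.8   77.2   95.   113.4  131.3  149.2  166.9]
186 117
```

View pics/w7.png

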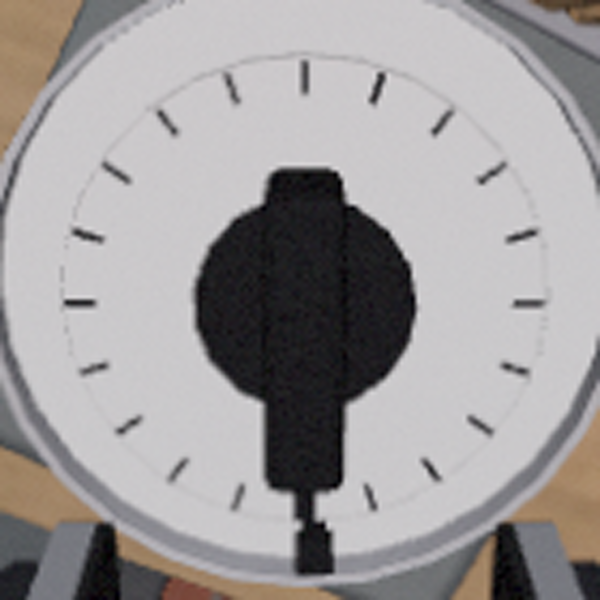

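The knob pointed to the pointer, with the zero mark at (305,508) and the pointer tip at (314,525) in the crop, so it overshot slightly. I'll quantify that.

```bash
cat >> h.py <<'E'
from scipy.optimize import least_squares
def err(im,s,c0):
    b=blobs(im,s,c0,thr=150,lo=.046,hi=.0515);b=b[(b[:,0]>=7)&(b[:,0]<25)]
    f=least_squares(lambda v:np.hypot(b[:,3]-v[0],b[:,4]-v[1])-v[2],[*c0,.049],loss="soft_l1",f_scale=.0003);c=f.x[:2]
    an=np.degrees(np.arctan2(b[:,4]-c[1],b[:,3]-c[0]));ph=np.angle(np.exp(1j*np.radians(an*20)).mean(),deg=True)/20
    res={"c":c.round(4),"zero_ticks":round(ph-162,2)}
    p=w_unproj(s,np.argwhere(im.max(2)<100)[:,::-1],.056)[:,:2]-c
    r=np.hypot(*p.T);a=np.degrees(np.arctan2(p[:,1],p[:,0]));k0=np.abs((a+157+180)%360-180)<12
    for n,lo,hi in(("mark",.045,.0515),("ptr_tip",.0545,.057),("ptr",.056,.066)):
        k=k0&(r>lo)&(r<hi);res[n]=(round(np.median(a[k]),2),round(a[k].min(),1),round(a[k].max(),1),int(k.sum()))
    return res
E
python3 - <<'E'
from h import *
d=np.load("w7.npz");s={k:d[k] for k in("eef_pos","tool_rot")};print(err(d["im"],s,np.array([.4569,-.1054])))
E
```

```text
{'c': array([ 0.4564, -0.1055]), 'zero_ticks': np.float64(-157.37), 'mark': (np.float64(-156.8), np.float64(-159.2), np.float64(-154.3), 25), 'ptr_tip': (np.float64(-155.32), np.float64(-158.9), np.float64(-151.7), 16), 'ptr': (np.float64(-155.09), np.float64(-158.9), np.float64(-151.3), 77)}
```

{"fn": "send_rows", "kwargs": {"motion": [[[-0.1,0,0,0.04,0,0,0],[-0.1,0,0,0.08,0,0,0],[-0.1,0,0,0.106,0,0,0],[-0.1,0,0,0.106,0,0,0],[-0.1,0,0,0.106,0,0,0],[1,0,0,0.106,0,0,0],[1,0,0,0.106,0,0,0],[1,0,0,0.106,0,0,0],[1,0,0,0.106,0,0,0],[1,0,0,0.106,0,0,-1],[1,0,0,0.106,0,0,-2.1],[1,0,0,0.106,0,0,-2.1]]]}}

```text
time: 14.45
eef_pos: [0.4573, -0.1049, 0.0694]
tool_rot: [0.977, 0.214, 0.001, 0.0]
wrist_force: [-1.0, 9.0, 15.6]
grip_width: 0.0146
grasp_force: 58.4
```

{"fn": "send_rows", "kwargs": {"motion": [[[1,0,0,0,0,0,0],[1,0,0,0,0,0,0],[-0.1,0,0,0,0,0,0],[-0.1,0,0,0,0,0,0],[-0.1,0,0,0,0,0,0],[-0.1,0,0,0,0,0,0],[-0.1,0,0,-0.04,0,0,0],[-0.1,0,0,-0.08,0,0,0],[-0.1,0,0,-0.106,0,0,0],[-0.1,0,0,-0.106,0,0,0],[-0.1,0,0,-0.106,0,0,0]]]}}

```text
time: 15.55
eef_pos: [0.4571, -0.1055, 0.1743]
tool_rot: [0.977, 0.214, 0.0, 0.0]
wrist_force: [-0.1, 0.0, -0.1]
grip_width: 0.047
grasp_force: 0.0
```

Run:
```python
from h import *
for i in range(4):
    s=sense();im=capture("wrist")[:,:,::-1].copy();print(err(im,s,np.array([.4567,-.1054])))
print({k:np.round(s[k],4) for k in("time","eef_pos","tool_rot","grip_width")})
u=wproj(s,[[.4564,-.1055,.056]])[0].astype(int);x,y=u-70
a=cv2.resize(im[y:y+140,x:x+140],(500,500),interpolation=cv2.INTER_CUBIC)
g=rectify(capture("top")[:,:,::-1],"top",.50,.70,-.21,-.01,.063,1500)
cv2.imwrite("pics/w8.png",np.hstack([a,cv2.copyMakeBorder(g,0,500-g.shape[0],0,0,0)]))
```

```text
{'c': array([ 0.4565, -0.1055]), 'zero_ticks': np.float64(-155.21), 'mark': (np.float64(-154.97), np.float64(-157.4), np.float64(-152.5), 29), 'ptr_tip': (np.float64(-155.02), np.float64(-158.1), np.float64(-151.9), 14), 'ptr': (np.float64(-155.05), np.float64(-159.0), np.float64(-151.2), 77)}
{'c': array([ 0.4565, -0.1055]), 'zero_ticks': np.float64(-155.19), 'mark': (np.float64(-155.64), np.float64(-158.2), np.float64(-153.2), 25), 'ptr_tip': (np.float64(-155.1), np.float64(-158.7), np.float64(-151.5), 16), 'ptr': (np.float64(-155.57), np.float64(-159.2), np.float64(-151.6), 75)}
{'c': array([ 0.4565, -0.1056]), 'zero_ticks': np.float64(-155.22), 'mark': (np.float64(-154.78), np.float64(-157.2), np.float64(-152.3), 25), 'ptr_tip': (np.float64(-155.32), np.float64(-158.9), np.float64(-151.7), 16), 'ptr': (np.float64(-154.87), np.float64(-159.4), np.float64(-151.1), 78)}
{'c': array([ 0.4566, -0.1055]), 'zero_ticks': np.float64(-155.2), 'mark': (np.float64(-154.86), np.float64(-157.3), np.float64(-152.4), 30), 'ptr_tip': (np.float64(-155.41), np.float64(-159.0), np.float64(-151.8), 16), 'ptr': (np.float64(-154.95), np.float64(-159.5), np.float64(-151.3), 76)}
{'time': np.float64(15.7), 'eef_pos': array([ 0.4564, -0.1052,  0.1731]), 'tool_rot': array([ 9.769e-01,  2.139e-01, -8.000e-04, -5.000e-04]), 'grip_width': np.float64(0.0473)}
```

View pics/w8.png

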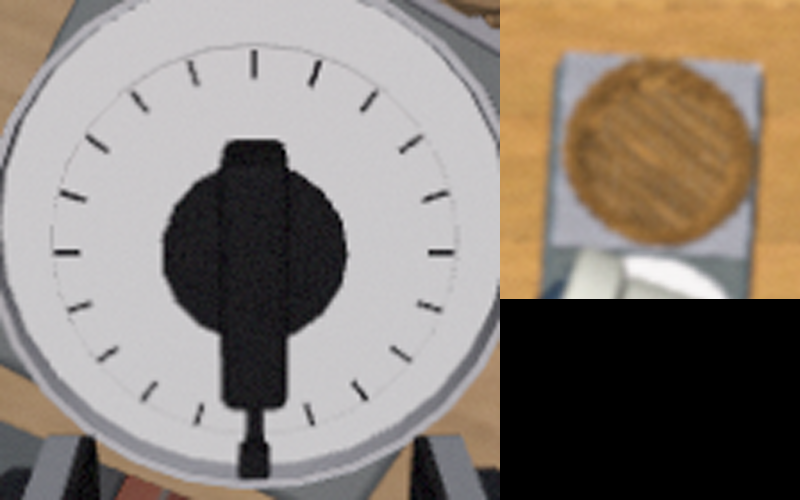

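The zero mark at (254,425) lies in line with the pointer at (254,460), with a measured difference of about 0.1°. The basket is upright and centred to about 1 mm, and the robot is clear.

```bash
python3 -c "
from rig import close_job
print(close_job())"
```

```text
the job is handed in; nothing more can be done
None
```

The job is handed in: the basket stands upright and released, within about 1 mm of the platform's middle, and the zero mark lies within about 0.1° of the pointer by the wrist-camera measurement. The arm touched neither the honey jar nor the spice jar, and the work took about 16 s of the 67 s allowed.

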